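# Charge the stir-bar keeper through its sprung shutter

### The job

Lift the steel chute by its black block with the three loose stir bars lying in it, push the tab of the keeper's sprung shutter back with the chute's two prongs, and, holding it open, tip the chute so that all three bars slide down through the opening into the keeper. Push gently: enough to hold the shutter almost fully open, never hard against its end stop; do not touch the bars or disturb the things standing around. Then set the empty chute down flat on the table again and let go.

Things in the scene. Friction and masses are not known exactly. Their poses are not given: they have to be found in the camera images.
- chute: Polished steel U-shaped chute, about 160 g, lying level on a 3 mm mat. Origin: on its underside, below the centre of its black block; x along the trough to the open nose, z up. Floor 3 mm thick, x=-74 to +80 mm, ending at the prongs; walls 4 mm thick, 16 mm high; channel 16 mm wide, outside 24 mm. Rear end closed. At the start the nose points roughly at the robot. Carried level without jerks, it keeps its bars.
- chute_grip (a point): Centre of the chute's black grip block, 30x30x26 mm (x, y, z of the chute), on an arch over the trough, 45 mm above the chute's underside. The block's sides are free from 32 to 58 mm above the underside: grip it from above, closing along or across the chute. Below it the chute's walls end 16 mm above the underside.
- chute_nose (a point): Point on the underside, midway between the tips of the chute's two prongs, 104 mm ahead of the origin along the chute's x. Ahead of the floor the side walls run on as prongs 4 mm thick, 10 mm high, 24 mm long, with nothing between or under them. Tipped nose down, bars begin to slide at 0.15 to 0.35 rad; 0.6 to 0.7 rad empties the chute surely.
- bar_a_center (a point): Centre of a white, slippery stir bar: a capsule 25 mm long and 10 mm thick (x along its length), 12 g. The three lie one behind the other in the chute, under and behind the block.
- bar_b_center (a point): Centre of a white, slippery stir bar: a capsule 25 mm long and 10 mm thick (x along its length), 12 g. The three lie one behind the other in the chute, under and behind the block.
- bar_c_center (a point): Centre of a white, slippery stir bar: a capsule 25 mm long and 10 mm thick (x along its length), 12 g. The three lie one behind the other in the chute, under and behind the block.
- keeper: Clear box 124x66x80 mm, fixed to the table, inside 114x56 mm; origin in the middle of its underside. x: the level direction in which the chute is pushed and poured, roughly towards the robot; y across; z up. An aluminium head 182 mm long and 84 mm wide, with the shutter, is clamped on top; it is part of the keeper and touching it counts as touching the keeper.
- keeper_deck (a point): Point above the keeper's middle, level with the top of the head's deck (86 mm above the table); axes as the keeper's. The head is clamped with its shutter's tab anywhere from 25 mm behind to 25 mm ahead of this point along x: THIS OFFSET IS NOT MEASURED and must be felt. Shut, the tab's rear face stands at x = offset, y = 0, 7 mm behind the opening (28 mm wide, 23 mm long in x).
- keeper_tab (a point): Point 17 mm above keeper_deck: mid-height of the shutter's steel tab (26 wide, 34 high, 5 mm thick) if the offset were 0. Pushing the tab along +x opens the flush shutter: spring 1.3 N at first, 0.22 N more per mm, rigid stop at 26 mm (7 N), where force shoots up. Bars pass only if pushed 18 mm or more (5.3 N), best 20 to 24 mm. Let go, it shuts itself.
- keeper_guide (a point): Point on the deck 40 mm behind keeper_deck (x=-40): with offset 0, the rear end of two guide cheeks, 18 mm high and 28 mm apart, that run to 60 mm ahead of the tab; rearward they flare to about 50 mm apart at 70 mm behind the tab. The cheeks move with the head. A level chute with its underside 2 to 5 mm above the deck passes between them and its prongs meet the tab.
- wash_bottle: Bystander: squeeze wash bottle, 73x90x204 mm; origin in the centre of its underside. Leave it where it is.
- flared_bottle: Bystander: clear bottle with flared neck, 72x72x139 mm; origin in the centre of its underside. Leave it where it is.
- flask_0: Bystander: conical flask, 68x68x127 mm; origin in the centre of its underside. Leave it where it is.
- beaker_100: Bystander: small glass beaker, 56x60x71 mm; origin in the centre of its underside. Leave it where it is.
- beaker_50: Bystander: smallest glass beaker, 50x53x59 mm; origin in the centre of its underside. Leave it where it is.
- petri: Bystander: petri dish, 67x67x14 mm; origin in the centre of its underside. Leave it where it is.
- stopper: Bystander: grey rubber stopper, 28x28x22 mm; origin in the centre of its underside. Leave it where it is.
- bar_a: The same stir bar as bar_a_center; origin 5 mm below that centre.
- bar_b: The same stir bar as bar_b_center; origin 5 mm below that centre.
- bar_c: The same stir bar as bar_c_center; origin 5 mm below that centre.

How it is judged:
On the way, in this order (a step that is already met when the one before it is completed fails the run):
1. the chute is lifted level off the table with all three bars in it (height (world z) of chute_grip above 0.085 m and angle between chute's own z axis and vertical below 0.2 rad and distance between each of bar_a_center, bar_b_center, bar_c_center and chute below 0.085 m and z of bar_a_center in the frame of chute between 0 and 0.02 m and z of bar_b_center in the frame of chute between 0 and 0.02 m and z of bar_c_center in the frame of chute between 0 and 0.02 m), for 0.2 s.
2. the chute is tipped (0.12 rad or more) while it pushes the keeper's shutter (4 N or more) (contact force between chute and keeper above 4 N and angle between chute's own z axis and vertical above 0.12 rad), for 0.1 s.
3. all three bars are inside the keeper (x of bar_a_center in the frame of keeper_deck between -0.06 and 0.06 m and y of bar_a_center in the frame of keeper_deck between -0.031 and 0.031 m and z of bar_a_center in the frame of keeper_deck between -0.09 and -0.012 m and x of bar_b_center in the frame of keeper_deck between -0.06 and 0.06 m and y of bar_b_center in the frame of keeper_deck between -0.031 and 0.031 m and z of bar_b_center in the frame of keeper_deck between -0.09 and -0.012 m and x of bar_c_center in the frame of keeper_deck between -0.06 and 0.06 m and y of bar_c_center in the frame of keeper_deck between -0.031 and 0.031 m and z of bar_c_center in the frame of keeper_deck between -0.09 and -0.012 m), for 0.2 s.
At the end, for the whole second after the job is handed in: All three bars lie inside the keeper below its deck (at least 12 mm below the deck's top), and the chute lies flat on the table (block centre under 56 mm high, tilt under 0.08 rad), released and at rest (all of step 3 and height (world z) of chute_grip below 0.056 m and angle between chute's own z axis and vertical below 0.08 rad and linear speed of chute below 0.02 m/s and height (world z) of chute above -0.01 m); the robot touches nothing.
It fails at once if the chute presses on the keeper with more than 15 N (contact force between chute and keeper above 15 N).
It fails at once if a finger touches a stir bar (contact force between the fingers and bar_a above 0.3 N or contact force between the fingers and bar_b above 0.3 N or contact force between the fingers and bar_c above 0.3 N).
It fails at once if a bystander is moved more than 30 mm or tipped (distance of any of wash_bottle, flared_bottle, flask_0, beaker_100, beaker_50, petri, stopper from where it was at the start of the episode above 0.03 m or angle between any of wash_bottle, flared_bottle, flask_0, beaker_100, beaker_50, petri, stopper's own z axis and vertical above 0.35 rad).
It also fails if it takes over 70 s, if anything falls off the work surface, if the arm or the gripper's body presses on something with over 40 N, if the wrist force passes 120 N, or if a joint passes its speed limit or range.

### The arm

A 7-joint arm with a two-finger parallel gripper is mounted at the origin on a cart in front of the work surface, level with it; the furniture and walls round the work are solid. World frame = base frame: x ahead of the robot, y to its left, z up, the work surface at z = 0. Lengths are in m, angles in rad, forces in N, time in s.
With the tool pointing down it reaches from about 0.4 to 0.85 m from the base axis. Payload 4.5 kg.
Tool frame: the origin (TCP) lies between the finger pads; the fingertips stand 22 mm ahead of it and the grasp point (between the pads) lies 3 mm ahead of it; z points along the fingers, y is the line along which they close (so a half turn about z gives the same grasp; the last joint's range is limited). The gripper opens to 85 mm and grips with 20 to 120 N. Pads are 22 mm wide; open, the fingers measure 114 mm over their backs; the gripper's body (76 mm by 85 mm) begins 54 mm behind the grasp point. The pads swing forward as they close: fully open they stand 13 mm farther back than shut.
Start: joints at [0.034, 0.689, -0.195, 1.565, 0.157, 0.902, -0.215], TCP at [0.625, 0, 0.253] pointing down, gripper open.
Joint ranges: [-3.01, 3.01], [-0.46, 2.08], [-1.47, 1.51], [0.13, 2.56], [-1, 4.14], [0.04, 2.09], [-2.66, 2.66]. Speed limits (rad/s): [2.57, 2.57, 3.14, 3.14, 3.14, 3.14, 3.14].

### API

Orientations are given as a rotation vector (axis times angle).
In Python, from plant import * gives the robot as it stands. Calls block until the motion is done:
- move_to(position, orientation): joint-space move of the TCP to a pose.
- movel(position, frame=None, rate=0.15, until_force=None): straight line of the TCP; frame=None keeps the orientation; rate is the mean speed in m/s. With until_force (N) it stops when the force on the tool has changed by that much, and returns True; else False.
- set_joints(angles): joint-space move.
- move_gripper(opening, squeeze=None): opening from 0.0 (shut) to 1.0 (fully open); squeeze is the grip in N (None keeps the last); returns when the fingers have stopped.
- wait(seconds).
- ik(position, orientation): joint angles nearest the present ones, or None.
- snapshot(name): name is "scene" or "side" or "wrist"; returns a dict with "color" (384x512x3 uint8, red, green, blue), "fx", "fy", "cx", "cy" (pixels), "dist_coeffs" ([k1, k2, p1, p2, k3] as OpenCV has them; the pictures are not rectified), "R" (3x3) and "t" (3): a world point X has camera coordinates R X + t. Camera axes: x right, y down, z forward; pixel columns grow to the right and rows downward; lengths in m; the calibration is good to about 2 mm. A picture is of the moment at which its call begins. There is no depth.
A pose or a line that the arm cannot do raises MotionError and nothing moves.
- hand_in(): hands the job in; it is judged then, once.
Readings, each from a call of its own:
- read_time(): time.
- read_joint_pos(): joint angles.
- read_dq(): joint speeds.
- read_effort(): joint torques, N m.
- read_eef_pos(): TCP position.
- read_tool_rot(): TCP orientation.
- read_wrist_force(): force on the tool from outside, world axes, zero at the start.
- read_moment(): the same for the moment, N m.
- read_width(): opening from 0.0 (shut) to 1.0 (fully open).
- read_grip_force(): force on a finger pad.
Only numpy, scipy, OpenCV 4.12 (cv2) and the standard library are available. Lean on these libraries where they do the work, as an engineer would, in place of code of your own. Each camera call takes 0.05 s, during which the arm holds its last target. There are 200 camera calls.

## Working session

There is one attempt and no reset: what is moved stays moved. The work goes in short steps, each a Python script; the robot and the scene stay as the last script left them, time stands still between calls to the robot, and variables do not carry over. Pictures are saved under pics/ and viewed, at most 10 in all, crops included, and the job is handed in when it is done.

```bash
mkdir -p pics; ls
cat > h.py <<'E'
from plant import *
import numpy as np, cv2
def save(s,n): cv2.imwrite(f'pics/{n}.png',s['color'][:,:,::-1])
def ray(s,uv):
    K=np.array([[s['fx'],0,s['cx']],[0,s['fy'],s['cy']],[0,0,1]])
    p=cv2.undistortPoints(np.array(uv,float).reshape(-1,1,2),K,np.array(s['dist_coeffs'],float)).reshape(-1,2)
    R=np.array(s['R']);t=np.array(s['t'])
    return -R.T@t,np.c_[p,np.ones(len(p))]@R
def plane(s,uv,z):
    c,d=ray(s,uv); return c+d*((z-c[2])/d[:,2])[:,None]
def proj(s,X):
    K=np.array([[s['fx'],0,s['cx']],[0,s['fy'],s['cy']],[0,0,1]])
    return cv2.projectPoints(np.array(X,float).reshape(-1,1,3),cv2.Rodrigues(np.array(s['R'],float))[0],np.array(s['t'],float),K,np.array(s['dist_coeffs'],float))[0].reshape(-1,2)
def tri(views):
    A=0;b=0
    for s,uv in views:
        c,d=ray(s,[uv]);d=d[0]/np.linalg.norm(d[0]);P=np.eye(3)-np.outer(d,d);A=A+P;b=b+P@c
    X=np.linalg.solve(A,b)
    return X,[np.round(proj(s,[X])[0]-uv,1) for s,uv in views]
E
python3 - <<'E'
from h import *
import pickle
S={n:snapshot(n) for n in("scene","side","wrist")}
pickle.dump(S,open('s0.pkl','wb'))
for n in S: save(S[n],n+'0'); print(n,-np.array(S[n]['R']).T@S[n]['t'],S[n]['R'][2],S[n]['fx'])
cv2.imwrite('pics/both.png',np.vstack([np.hstack([S['scene']['color'],S['side']['color']])])[:,:,::-1])
E
```

```text
pics
scene [ 0.79082299 -0.8885419   1.03253922] [-0.18805782  0.68734318 -0.70156511] 428.9128135237914
side [-0.06441826 -0.7381936   0.49267141] [ 0.55442704  0.73594716 -0.38857745] 393.0911715807933
wrist [0.62429922 0.08271785 0.3734668 ] [-0.00112234 -0.32136494 -0.94695476] 299.88304675756376
```

View pics/scene0.png

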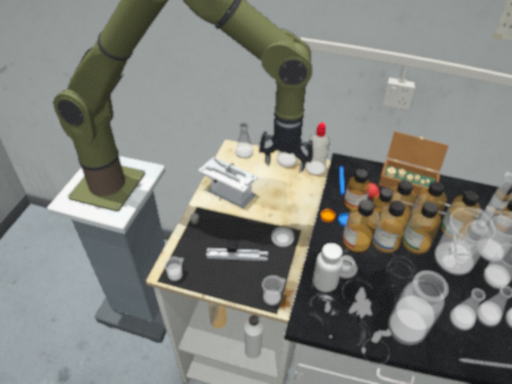

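View pics/side0.png

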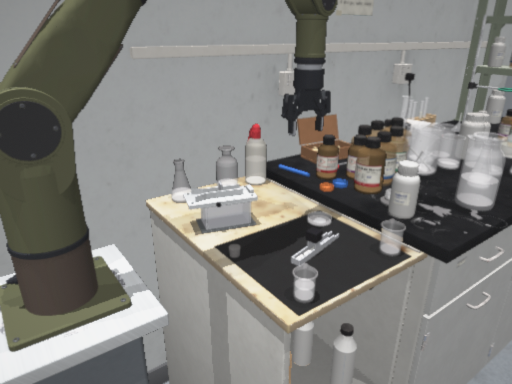

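View pics/wrist0.png

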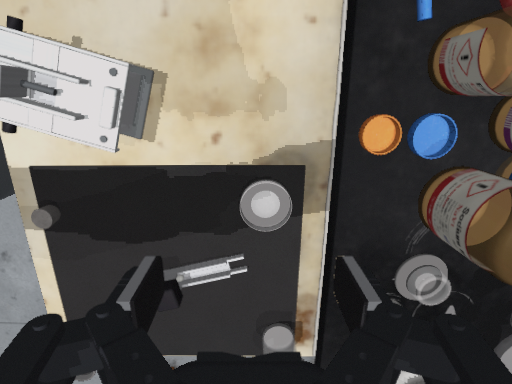

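The scene view shows the chute at about (238,253) on the black mat and the keeper head at (230,175). The side view has the chute at (316,247) and the keeper at (222,205). The wrist view has the chute at about (210,270) and the keeper at top left (60,90). I'll get rough positions and closer wrist views.

Run:
```python
from h import *
import pickle
S=pickle.load(open('s0.pkl','rb'))
print(plane(S['scene'],[(207,254),(268,255),(283,237),(272,290),(175,267),(196,216)],0.02).round(3).tolist())
print(plane(S['scene'],[(200,172),(254,187),(230,175)],0.086).round(3).tolist())
print(plane(S['wrist'],[(170,278),(243,262),(150,290)],0.02).round(3).tolist(), plane(S['wrist'],[(120,150),(140,70),(60,90)],0.086).round(3).tolist())
from scipy.spatial.transform import Rotation as R
print(R.from_rotvec(read_tool_rot()).as_matrix().round(3), read_eef_pos(), read_width())
im=S['side']['color'][170:280,170:350]; im2=S['scene']['color'][140:300,160:310]
a=cv2.resize(im,None,fx=3.3,fy=3.3,interpolation=2); b=cv2.resize(im2,None,fx=3.3,fy=3.3,interpolation=2)
# next wrist view
q=read_tool_rot()
for p in [(0.6,-0.17,0.26),(0.53,0.0,0.33),(0.6,-0.25,0.26)]:
    print(p, ik(p,q))
```

```text
[[0.452, -0.19, 0.02], [0.624, -0.141, 0.02], [0.65, -0.061, 0.02], [0.666, -0.254, 0.02], [0.38, -0.261, 0.02], [0.364, -0.059, 0.02]]
[[0.331, 0.073, 0.086], [0.522, 0.057, 0.086], [0.431, 0.089, 0.086]]
[[0.516, -0.154, 0.02], [0.616, -0.129, 0.02], [0.486, -0.174, 0.02]] [[0.5, 0.034, 0.086], [0.527, 0.105, 0.086], [0.451, 0.089, 0.086]]
[[-0.     1.    -0.001]
 [ 1.     0.    -0.   ]
 [-0.    -0.001 -1.   ]] [ 6.24551927e-01 -1.22263090e-05  2.52698070e-01] 1.0040715895127905
(0.6, -0.17, 0.26) [ 0.32032257  0.68142082 -0.21380369  1.56023037  0.16923289  0.91945624
  0.04994089]
(0.53, 0.0, 0.33) [ 0.05424814  0.47294921 -0.22023247  1.74552804  0.1235999   0.93796355
 -0.21586372]
(0.6, -0.25, 0.26) [ 0.43941891  0.71915078 -0.21912739  1.47347055  0.17509897  0.96943497
  0.17354374]
```

Run:
```python
from h import *
import pickle
q=read_tool_rot(); S={}
for n,p in [('c1',(0.60,-0.10,0.26)),('c2',(0.48,-0.10,0.26)),('k1',(0.43,0.06,0.32)),('k2',(0.52,0.07,0.32))]:
    try: move_to(p,q); wait(0.3)
    except MotionError as e: print(n,e); continue
    S[n]=snapshot('wrist'); save(S[n],n)
pickle.dump(S,open('s1.pkl','wb')); print(read_time())
v=np.vstack([np.hstack([S[a]['color'] for a in r]) for r in (('c1','c2'),('k1','k2'))])
cv2.imwrite('pics/m1.png',cv2.resize(v,(800,600),interpolation=cv2.INTER_AREA)[:,:,::-1])
```

```text
3.7833
```

View pics/m1.png

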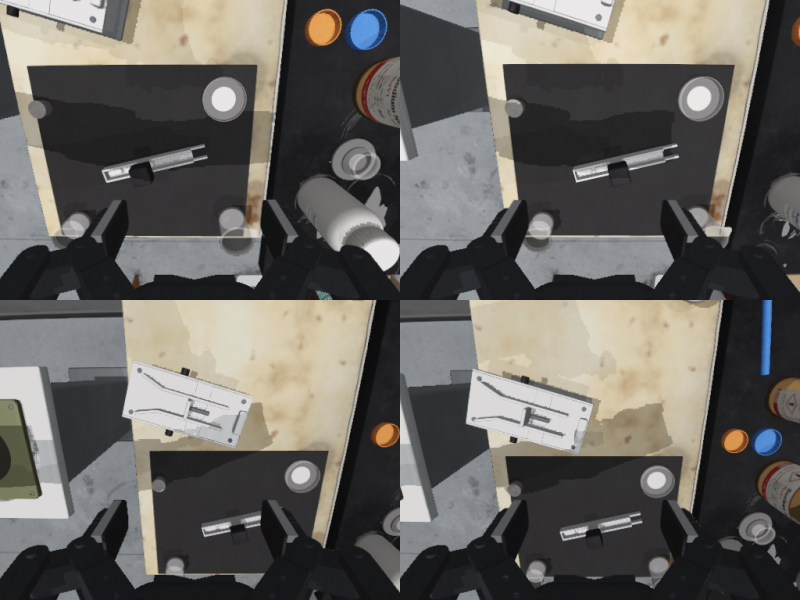

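Top row: the chute's black block is at about (140,173) and the prongs at right (205,152). Bottom row: the keeper head with its cheeks flares to the left, and the tab is at (198,410). So both the chute nose and the push direction point away from the robot, contrary to the text. I'll zoom in to confirm.

Run:
```python
import pickle,cv2,numpy as np
S=pickle.load(open('s1.pkl','rb'))
a=cv2.resize(S['c1']['color'][170:245,120:280],(800,375)[:2],interpolation=cv2.INTER_CUBIC) if 0 else cv2.resize(S['c1']['color'][175:240,125:275],(600,260),interpolation=cv2.INTER_CUBIC)
b=cv2.resize(S['k2']['color'][75:205,80:265],(478,336),interpolation=cv2.INTER_CUBIC)
o=np.zeros((600,600,3),np.uint8); o[:260]=a; o[262:598,:478]=b
cv2.imwrite('pics/z1.png',o[:,:,::-1])
```

```text
(no output)
```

View pics/z1.png

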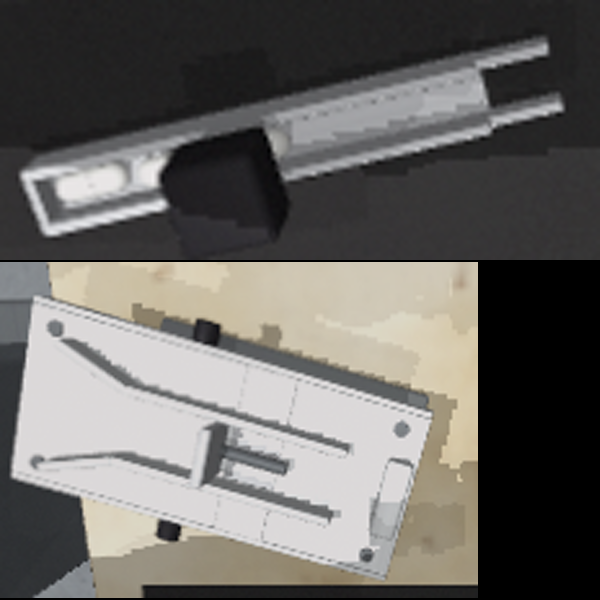

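The zoom confirms it. The chute nose (prongs at upper right, about (262,187) and (265,200) in c1 pixels) points away from the robot, with two bars visible behind the block and a bit of one ahead. The keeper's tab is at about zoom (205,455), and the cheeks flare to the left towards the robot.

```bash
cat > m.py <<'E'
from h import *
import pickle
S=pickle.load(open('s1.pkl','rb'))
def quad(mask,near):
    mask=cv2.morphologyEx(mask.astype(np.uint8),cv2.MORPH_CLOSE,np.ones((5,5)))
    cs,_=cv2.findContours(mask,0,2)
    cs=[c for c in cs if cv2.contourArea(c)>150]
    c=min(cs,key=lambda c:np.linalg.norm(cv2.minAreaRect(c)[0]-np.array(near)))
    h=cv2.convexHull(c)
    q=cv2.approxPolyN(h,4,ensure_convex=True).reshape(-1,2)
    return q.astype(float),cv2.contourArea(c)
C={};K={}
for n,near in(('c1',(198,208)),('c2',(800/400*0+ (625-400)*1.28,165*1.28))):
    g=cv2.cvtColor(S[n]['color'],cv2.COLOR_RGB2GRAY); m=g>85
    m[:int(120)]=0
    C[n]=quad(m,near)
    print(n,C[n])
for n,near in(('k1',(187*1.28,105*1.28)),('k2',(132*1.28,112*1.28))):
    hsv=cv2.cvtColor(S[n]['color'],cv2.COLOR_RGB2HSV); m=(hsv[...,2]>170)&(hsv[...,1]<25)
    K[n]=quad(m,near); print(n,K[n])
def order(q): # rear-up, rear-low, front-low, front-up
    o=q[np.argsort(q[:,0])]; r=o[:2];f=o[2:]; r=r[np.argsort(r[:,1])]; f=f[np.argsort(f[:,1])]
    return [r[0],r[1],f[1],f[0]]
for D in(C,K):
    a,b=D.keys()
    for p,q in zip(order(D[a][0]),order(D[b][0])): 
        X,e=tri([(S[a],p),(S[b],q)]); print(X.round(4),e,plane(S[a],[p],.019 if D is C else .086).round(4),plane(S[b],[q],.019 if D is C else .086).round(4))
E
python3 m.py
```

```text
c1 (array([[266., 204.],
       [136., 234.],
       [128., 215.],
       [261., 184.]]), 1954.5)
c2 (array([[357., 203.],
       [225., 233.],
       [219., 214.],
       [354., 182.]]), 2133.0)
k1 (array([[324., 123.],
       [301., 190.],
       [155., 149.],
       [170.,  76.]]), 10989.5)
k2 (array([[247., 133.],
       [228., 198.],
       [ 84., 158.],
       [ 93.,  87.]]), 10486.5)
[ 0.4422 -0.163   0.0186] [array([ 0. , -0.2]), array([0. , 0.2])] [[ 0.4423 -0.1631  0.019 ]] [[ 0.4422 -0.1625  0.019 ]]
[ 0.4493 -0.1905  0.0181] [array([ 0. , -0.3]), array([0. , 0.3])] [[ 0.4496 -0.1904  0.019 ]] [[ 0.4493 -0.1897  0.019 ]]
[ 0.6227 -0.1496  0.0126] [array([-0., -0.]), array([0., 0.])] [[ 0.6223 -0.1473  0.019 ]] [[ 0.6202 -0.1473  0.019 ]]
[ 0.6157 -0.1219  0.0121] [array([-0. , -0.5]), array([0. , 0.5])] [[ 0.6155 -0.1206  0.019 ]] [[ 0.6131 -0.1192  0.019 ]]
[0.3423 0.1633 0.0834] [array([-0., -0.]), array([0., 0.])] [[0.343  0.1631 0.086 ]] [[0.3436 0.1632 0.086 ]]
[0.3169 0.0813 0.0811] [array([0., 0.]), array([-0., -0.])] [[0.3184 0.0822 0.086 ]] [[0.3196 0.0823 0.086 ]]
[0.4935 0.0328 0.0912] [array([-0. , -0.2]), array([0. , 0.2])] [[0.4945 0.0308 0.086 ]] [[0.4931 0.0313 0.086 ]]
[0.5169 0.1116 0.0857] [array([0. , 0.2]), array([-0. , -0.2])] [[0.5168 0.1119 0.086 ]] [[0.517  0.1115 0.086 ]]
```

```bash
cat > g.py <<'E'
from h import *
from scipy.spatial.transform import Rotation as Ro
R0=np.array([[0,1,0],[1,0,0],[0,0,-1.]])
CH=np.array([0.5178,-0.1598,0.003]); CY=0.232
KY=-0.287; KX=np.array([np.cos(KY),np.sin(KY),0]); KYv=np.array([-np.sin(KY),np.cos(KY),0])
HC=np.array([0.4184,0.097,0.086])   # head centre on deck
def tool(o,yaw,th=0,mode=('along',0)):
    """TCP pose for chute origin o, yaw, nose-down tip th"""
    Rc=(Ro.from_euler('z',yaw)*Ro.from_euler('y',th)).as_matrix()
    Rt=Rc@Ro.from_euler('y',mode[1]).as_matrix()@R0
    if mode[0]!='along': Rt=Rt@Ro.from_euler('z',mode[0]*np.pi/2).as_matrix()
    p=np.array(o)+Rc@[0,0,.045]-0.003*Rt[:,2]
    return p,Ro.from_matrix(Rt).as_rotvec()
def origin_from_tip(tip,yaw,th):
    """tip: wanted position of chute_nose"""
    Rc=(Ro.from_euler('z',yaw)*Ro.from_euler('y',th)).as_matrix()
    return np.array(tip)-Rc@[.104,0,0]
E
python3 - <<'E'
from g import *
import pickle
S=pickle.load(open('s1.pkl','rb'))['k2']
f=lambda u,v:(80+u/2.584,75+v/2.584)
for nm,z,pts in(('cheek rear',.104,[(62,342),(35,460)]),('cheek knee',.104,[(130,383),(130,457)]),('cheek front',.104,[(350,447),(332,517)]),('tab top',.120,[(213,424),(196,487)])):
    P=plane(S,[f(*p) for p in pts],z)-HC
    print(nm,[(round(float(p@KX)*1e3),round(float(p@KYv)*1e3)) for p in P])
t=HC-0.02*KX; 
for m in [('along',0)]+[(s,l) for s in(1,-1) for l in(0,.2,.35,.5)]:
    r=[]
    for o,y,th in [(CH,CY,0),(CH+[0,0,.12],CY,0)]+[(origin_from_tip(t+d*KX+[0,0,h],KY,th),KY,th) for d,h,th in((-.08,.06,0),(-.08,.003,0),(-.03,.003,0),(.02,.003,0),(.02,.003,.35),(.02,.003,.7))]:
        q=ik(*tool(o,y,th,m)); r.append('--' if q is None else 'ok')
    print(m,r)
E
```

```text
cheek rear [(-51, -90), (-56, -157)]
cheek knee [(-17, -101), (-11, -141)]
cheek front [(92, -104), (93, -146)]
tab top [(28, -102), (26, -137)]
('along', 0) ['ok', 'ok', '--', '--', '--', 'ok', 'ok', 'ok']
(1, 0) ['ok', 'ok', '--', '--', '--', 'ok', 'ok', 'ok']
(1, 0.2) ['ok', 'ok', 'ok', '--', 'ok', 'ok', 'ok', 'ok']
(1, 0.35) ['ok', 'ok', 'ok', 'ok', 'ok', 'ok', 'ok', 'ok']
(1, 0.5) ['ok', 'ok', 'ok', 'ok', 'ok', 'ok', 'ok', 'ok']
(-1, 0) ['ok', 'ok', '--', '--', '--', 'ok', 'ok', 'ok']
(-1, 0.2) ['ok', 'ok', 'ok', '--', 'ok', 'ok', 'ok', 'ok']
(-1, 0.35) ['ok', 'ok', 'ok', 'ok', 'ok', 'ok', 'ok', 'ok']
(-1, 0.5) ['ok', 'ok', 'ok', 'ok', 'ok', 'ok', 'ok', 'ok']
```

Run:
```python
from g import *
import pickle
S=pickle.load(open('s1.pkl','rb'))['k2']
f=lambda u,v:(80+u/2.584,75+(v-262)/2.584)
for nm,z,pts in(('cheek rear',.104,[(62,342),(35,460)]),('cheek knee',.104,[(130,383),(130,457)]),('cheek front',.104,[(350,447),(332,517)]),('tab top',.120,[(213,424),(196,487)])):
    P=plane(S,[f(*p) for p in pts],z)-HC
    print(nm,[(round(float(p@KX)*1e3),round(float(p@KYv)*1e3)) for p in P])
for tx in (-.02,0,.01):
  t=HC+tx*KX
  for m in [('along',0)]+[(1,l) for l in(0,.2,.35)]:
    r=[]
    for d,h,th in((-.08,.06,0),(-.08,.003,0),(-.05,.003,0),(-.03,.003,0),(.02,.003,0),(.02,.003,.35),(.02,.003,.7)):
        q=ik(*tool(origin_from_tip(t+d*KX+[0,0,h],KY,th),KY,th,m)); r.append('--' if q is None else 'ok')
    print(tx,m,r)
for z in(1,-1): print(ik(*tool(CH,CY,0,(z,.3))).round(2),ik(*tool(origin_from_tip(HC+.02*KX+[0,0,.003],KY,.7),KY,.7,(z,.3))).round(2))
```

```text
cheek rear [(-67, 28), (-72, -25)]
cheek knee [(-37, 19), (-32, -12)]
cheek front [(60, 19), (60, -13)]
tab top [(5, 16), (3, -12)]
-0.02 ('along', 0) ['--', '--', '--', '--', 'ok', 'ok', 'ok']
-0.02 (1, 0) ['--', '--', '--', '--', 'ok', 'ok', 'ok']
-0.02 (1, 0.2) ['ok', '--', 'ok', 'ok', 'ok', 'ok', 'ok']
-0.02 (1, 0.35) ['ok', 'ok', 'ok', 'ok', 'ok', 'ok', 'ok']
0 ('along', 0) ['--', '--', '--', 'ok', 'ok', 'ok', 'ok']
0 (1, 0) ['--', '--', '--', 'ok', 'ok', 'ok', 'ok']
0 (1, 0.2) ['ok', 'ok', 'ok', 'ok', 'ok', 'ok', 'ok']
0 (1, 0.35) ['ok', 'ok', 'ok', 'ok', 'ok', 'ok', 'ok']
0.01 ('along', 0) ['--', '--', '--', 'ok', 'ok', 'ok', 'ok']
0.01 (1, 0) ['--', '--', '--', 'ok', 'ok', 'ok', 'ok']
0.01 (1, 0.2) ['ok', 'ok', 'ok', 'ok', 'ok', 'ok', 'ok']
0.01 (1, 0.35) ['ok', 'ok', 'ok', 'ok', 'ok', 'ok', 'ok']
[ 0.07  0.99  0.14  1.7  -0.01  0.73 -1.17] [-0.26  1.01  0.27  1.64 -0.46  1.55 -1.58]
[ 0.45  1.04 -0.55  1.68  0.7   0.95  1.33] [ 0.24  1.08 -0.71  1.61  0.03  1.45  0.84]
```

Run:
```python
from g import *
import pickle
q=Ro.from_matrix(R0).as_rotvec(); S={}
for n,p in [('k3',(0.42,0.01,0.26)),('k4',(0.47,0.02,0.26)),('c3',(0.53,-0.235,0.25)),('c4',(0.50,-0.20,0.22))]:
    try: move_to(p,q); wait(0.3)
    except MotionError as e: print(n,e); continue
    S[n]=snapshot('wrist')
pickle.dump(S,open('s2.pkl','wb')); print(read_time())
c=proj(S['k3'],[HC])[0].astype(int); d=proj(S['c3'],[CH+[.015,0,.015]])[0].astype(int); print(c,d)
def crop(s,c,w,h):
    x=max(c[0]-w//2,0);y=max(c[1]-h//2,0); print(x,y); return cv2.resize(s['color'][y:y+h,x:x+w],(w*3,h*3),interpolation=cv2.INTER_CUBIC)
a=crop(S['k3'],c,250,120);b=crop(S['c3'],d,250,75)
cv2.imwrite('pics/z2.png',np.vstack([a,b])[:,:,::-1])
```

```text
7.4417
[245  91] [250 104]
120 31
125 67
```

View pics/z2.png

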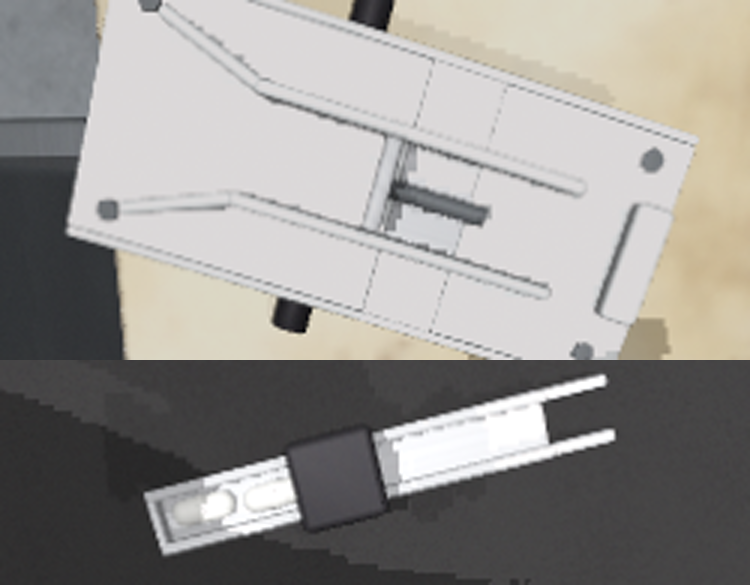

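Top half: the cheeks' front ends are at crop (580,188) and (545,293), the knees at about (265,92) and (238,197), and the tab's top strip is centred at about (385,187). Bottom half: the block top centre is at (337,477), the rear corners at (146,492) and (165,555), and the prong tips at (606,380) and (614,436).

Run:
```python
from g import *
import pickle
D=pickle.load(open('s2.pkl','rb')); S=D['k3']; C=D['c3']
f=lambda u,v:(120+(u-1)/3,31+(v-1)/3)
for nm,z,pts in(('knee',.104,[(265,92),(238,197)]),('front',.104,[(580,188),(545,293)]),('tab top L',.120,[(386,140),(365,231)]),('tab top R',.120,[(405,142),(384,236)])):
    P=plane(S,[f(*p) for p in pts],z)-HC
    print(nm,[(round(float(p@KX)*1e3,1),round(float(p@KYv)*1e3,1)) for p in P])
g=lambda u,v:(125+(u-1)/3,67+(v-361)/3)
for nm,z,pts in(('rear',.019,[(146,492),(165,555)]),('tips',.013,[(607,380),(615,436)]),('block',.061,[(288,440),(375,425),(388,515),(312,531)])):
    P=plane(C,[g(*p) for p in pts],z); print(nm,P.round(4).tolist(),P.mean(0).round(4))
# auto: chute corner & block masks in c3,c4, head in k3,k4
for n in('c3','c4'):
    s=D[n]; gr=cv2.cvtColor(s['color'],cv2.COLOR_RGB2GRAY); c=proj(s,[CH+[.015,0,.015]])[0]
    m=(gr>95).astype(np.uint8); m=cv2.morphologyEx(m,cv2.MORPH_CLOSE,np.ones((3,3)))
    roi=np.zeros_like(m); cv2.fillConvexPoly(roi,cv2.convexHull(proj(s,plane(s,[c],.02)+np.array([[-.1,-.05,0],[-.1,.05,0],[.12,.07,0],[.12,-.02,0]])).astype(np.int32)),1)
    m&=roi; ys,xs=np.nonzero(m); q=cv2.approxPolyN(cv2.convexHull(np.c_[xs,ys].astype(np.int32)),4,ensure_convex=True).reshape(-1,2)
    q=q[np.argsort(q[:,0])]; r=plane(s,q[:2],.019); t=plane(s,q[2:],.013)
    print(n,q.tolist(),r.mean(0).round(4),t.mean(0).round(4),np.linalg.norm(r[0]-r[1]),np.linalg.norm(t[0]-t[1]))
```

```text
knee [(-37.7, 14.6), (-38.3, -15.3)]
front [(57.0, 15.6), (57.3, -15.9)]
tab top L [(-0.9, 11.1), (0.3, -13.4)]
tab top R [(4.2, 12.1), (5.7, -13.2)]
rear [[0.4448, -0.1666, 0.019], [0.4504, -0.1901, 0.019]] [ 0.4476 -0.1784  0.019 ]
tips [[0.6173, -0.1263, 0.013], [0.622, -0.146, 0.013]] [ 0.6197 -0.1361  0.013 ]
block [[0.5026, -0.1484, 0.061], [0.5311, -0.1437, 0.061], [0.5355, -0.1722, 0.061], [0.51, -0.1775, 0.061]] [ 0.5198 -0.1604  0.061 ]
c3 [[172, 111], [179, 132], [327, 70], [329, 94]] [ 0.4464 -0.1787  0.019 ] [ 0.6192 -0.1355  0.013 ] 0.024360146559069727 0.025742584233094123
c4 [[195, 143], [202, 165], [359, 101], [362, 127]] [ 0.4467 -0.1778  0.019 ] [ 0.6201 -0.1361  0.013 ] 0.024858796962402157 0.027527094782946394
```

```bash
sed -i 's/^CH=.*/CH=np.array([0.519,-0.1607,0.003]); CY=0.240; M=(-1,.35)/' g.py
cat >> g.py <<'E'
def tipp(d,h,th=0,y=0): # chute nose at d along keeper x from tab (est.), h above deck
    return tool(origin_from_tip(HC+d*KX+y*KYv+[0,0,h],KY,th),KY,th,M)
def st(): 
    F=np.array(read_wrist_force()); return F,float(F@KX),float(F@KYv),float(F[2])
E
python3 - <<'E'
from g import *
import pickle
S=pickle.load(open('s0.pkl','rb'))
print('flask',tri([(S['scene'],(244,152)),(S['side'],(181,197))])[0].round(3),plane(S['scene'],[(244,153),(288,160),(317,168)],.01).round(3).tolist())
p,r=tool(CH,CY,0,M); z=np.array([0,0,1.]); zt=Ro.from_rotvec(r).as_matrix()[:,2]
move_to(p-.12*zt+[0,0,.02],r); movel(p-.06*zt,r,rate=.2); 
F0=np.array(read_wrist_force()); movel(p,r,rate=.06); print(read_wrist_force()-F0)
move_gripper(0.0,100); print('w',read_width(),read_grip_force(),read_eef_pos()-p)
F1=np.array(read_wrist_force())
movel(p+[0,0,.03],rate=.03); wait(.3)
print(read_wrist_force()-F0, F1-F0, read_time())
s=snapshot('side'); w=snapshot('scene')
pickle.dump((s,w),open('s3.pkl','wb'))
a=cv2.resize(s['color'][190:290,240:380],(700,500),interpolation=2)
cv2.imwrite('pics/lift.png',a[:,:,::-1])
E
```

```text
flask [0.407 0.313 0.004] [[0.412, 0.299, 0.01], [0.579, 0.308, 0.01], [0.69, 0.296, 0.01]]
[ 1.39429613 -1.22096221  1.02189155]
w 0.33304327138555134 99.07933115959167 [0.00055392 0.0001172  0.0003642 ]
[ 0.3007328  -1.96073944 -1.05127007] [ 1.58754727 -2.4172314   3.94943771] 12.3333
```

View pics/lift.png

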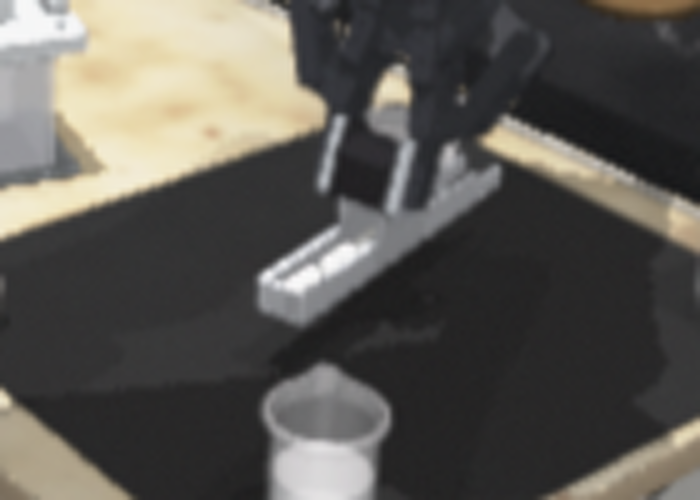

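The chute is gripped and hanging level about 30 mm up, with two bars visible behind the block. I'll carry it to the staging pose behind the tab.

Run:
```python
from g import *
import pickle
p,r=tool(CH,CY,0,M)
movel(p+[0,0,.14],rate=.08)
a,ra=tipp(-.060,.055)
try: movel(a,ra,rate=.1)
except MotionError as e:
    print('split',e)
    m=(np.array(read_eef_pos())+a)/2+[.05,0,0]; movel(m,ra,rate=.1); movel(a,ra,rate=.1)
wait(.3); print(np.array(read_eef_pos())-a, read_time())
fs=[]
for _ in range(5): fs.append(read_wrist_force()); wait(.05)
fs=np.array(fs); print(fs.mean(0),fs.std(0)); np.save('F0.npy',fs.mean(0))
s=snapshot('wrist'); d=snapshot('side'); pickle.dump((s,d),open('s4.pkl','wb'))
cv2.imwrite('pics/stage.png',np.hstack([cv2.resize(s['color'],(400,300)),cv2.resize(d['color'][130:280,130:330],(400,300),interpolation=2)])[:,:,::-1])
```

```text
[ 5.63336724e-06 -1.63378904e-05 -5.09368794e-06] 18.3917
[ 0.01678624  0.15008104 -2.04599613] [0.27622233 0.10430117 0.2821707 ]
```

View pics/stage.png

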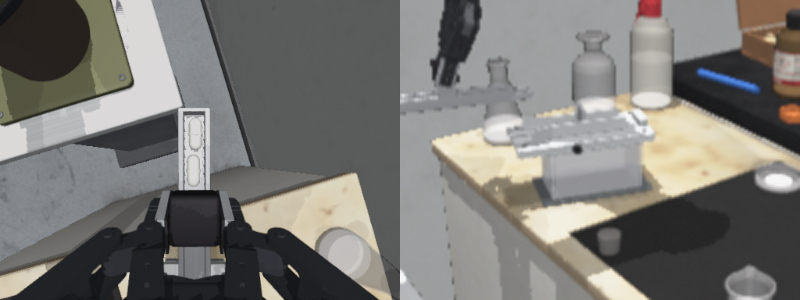

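The wrist view shows bars safely behind the block with the trough straight, and the side view shows the chute above the rear of the keeper head. Next I descend and feel for the tab.

```bash
cat >> g.py <<'E'
FB=None
def favg(n=6):
    f=[]
    for _ in range(n): f.append(read_wrist_force()); wait(.03)
    F=np.mean(f,0)-np.load('F0.npy'); return np.round([F@KX,F@KYv,F[2]],2)
def tip_d(): return float((np.array(read_eef_pos())-tipp(0,0)[0])@KX)
E
python3 - <<'E'
from g import *
a,ra=tipp(-.060,.0035)
print(movel(a,ra,rate=.05,until_force=3), favg(), read_time())
a,ra=tipp(-.035,.0035)
print(movel(a,ra,rate=.03,until_force=2.5), tip_d(), favg())
a,ra=tipp(.015,.0035)
print(movel(a,ra,rate=.02,until_force=2), tip_d(), favg(), read_time())
E
```

```text
False [0.42 0.22 0.21] 20.125
False -0.03522402519122301 [ 0.2  -0.48  0.38]
True 0.0023319813526109763 [-1.69  0.71  0.65] 23.2167
```

Run:
```python
from g import *
for d in(.008,.014,.019,.022):
    a,ra=tipp(d,.0035); print(movel(a,ra,rate=.02,until_force=4), round(tip_d()*1e3,2), favg(), round(read_time(),2))
```

```text
False 7.71 [-2.93 -0.28 -1.23] 23.86
False 13.79 [-4.4  -1.11 -0.59] 24.51
False 18.57 [-5.19 -1.27 -0.14] 25.11
False 21.32 [-6.32 -0.62 -0.09] 25.61
```

Run:
```python
from g import *
D=.0225
for th in(.08,.16,.25,.35,.45,.55,.66):
    a,ra=tipp(D-.010*np.sin(th),.0035,th)
    try: x=movel(a,ra,rate=.03,until_force=4.5)
    except MotionError as e: print(e); break
    F=favg(4); print(th,x,F,np.round((np.array(read_eef_pos())-a)@KX*1e3,2),round(read_time(),2))
    if x or F[0]<-9: break
    e=F[0]+6.2   # trim to ~6.2 N
    if abs(e)>.6: D+=np.clip(e*.0025,-.0015,.0015)
print(D)
```

```text
0.08 False [-6.55 -0.56 -0.26] -0.84 26.19
0.16 False [-6.38 -0.75  0.56] -0.84 26.77
0.25 False [-5.73 -0.64  1.43] -0.87 27.38
0.35 False [-6.11 -0.97  0.92] -0.79 28.02
0.45 False [-6.23  0.1   1.19] -0.71 28.66
0.55 False [-5.94 -0.36  0.53] -0.61 29.3
0.66 False [-5.46 -0.36  0.61] -0.54 29.98
0.024
```

Run:
```python
from g import *
import pickle
th=.68; a,ra=tipp(.0255-.010*np.sin(th),.0035,th)
print(movel(a,ra,rate=.02,until_force=4)); wait(.8); print(favg(),read_time())
w=snapshot('wrist'); d=snapshot('side'); c=snapshot('scene')
cv2.imwrite('pics/pour.png',np.hstack([cv2.resize(w['color'],(400,300)),cv2.resize(d['color'][150:240,150:270],(400,300),interpolation=2)])[:,:,::-1])
```

```text
False
[-7.02  0.15  0.65] 31.375
```

View pics/pour.png

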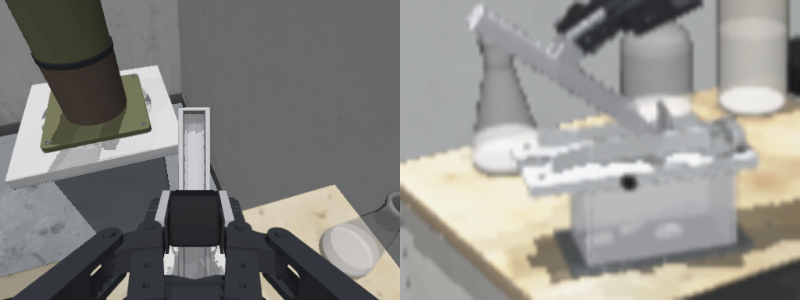

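The wrist view shows the rear trough empty, and the side view shows the chute tipped with its nose at the tab. Whether the bars lie in the box isn't clear yet, so I'll compare before and after.

Run:
```python
from g import *
import pickle
S=pickle.load(open('s0.pkl','rb')); s=snapshot('side'); c=snapshot('scene'); w=snapshot('wrist')
f=lambda im,y,x,h,wd:cv2.resize(cv2.convertScaleAbs(im[y:y+h,x:x+wd],alpha=1.1),(266,300),interpolation=2)
top=np.hstack([f(S['side']['color'],180,185,60,80),f(s['color'],180,185,60,80),f(w['color'],300,190,84,120)])
bot=np.hstack([f(S['scene']['color'],150,190,60,80),f(c['color'],150,190,60,80),f(w['color'],0,0,1,1)])
cv2.imwrite('pics/cmp.png',np.vstack([top,bot])[:,:,::-1])
```

```text
(no output)
```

View pics/cmp.png

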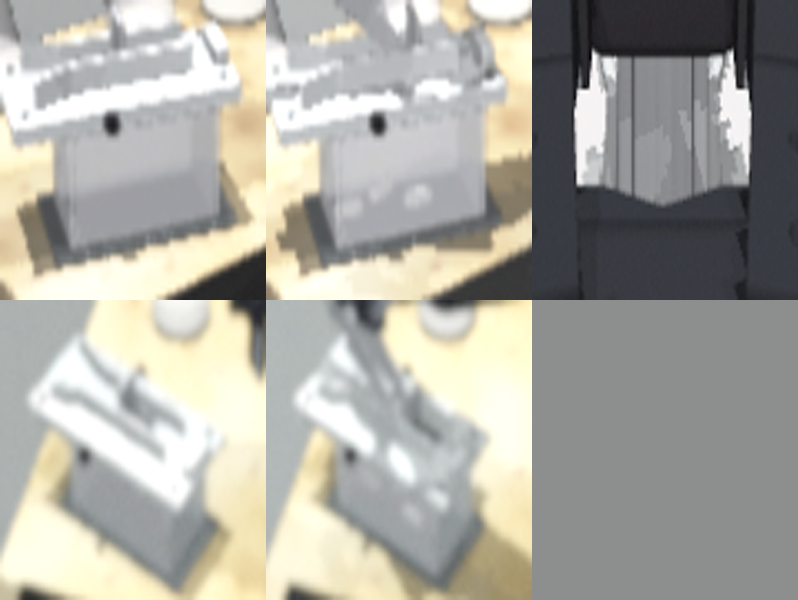

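The side "after" view shows three white bars on the box floor at about (350,205), (378,190) and (418,195), and the floor ahead of the block is empty. I'll retreat and set the chute down.

Run:
```python
from g import *
for d,h,th in((.010,.004,.60),(.004,.005,.45),(-.002,.005,.3),(-.01,.005,.15),(-.02,.005,0),(-.06,.005,0),(-.06,.055,0)):
    a,ra=tipp(d,h,th); x=movel(a,ra,rate=.06,until_force=8 if th>.5 else 5); print(d,th,x,favg(2))
    if x: raise SystemExit('hit')
p,r=tool(CH,CY,0,M)
movel(p+[0,0,.14],r,rate=.15); movel(p+[0,0,.015],rate=.1); wait(.2)
print(movel(p+[0,0,-.0005],rate=.02,until_force=3),np.array(read_eef_pos())-p,read_time())
```

```text
0.01 0.6 False [-4.17 -0.49  2.4 ]
0.004 0.45 False [-3.16 -0.76  1.89]
-0.002 0.3 False [-1.75  0.28  1.23]
-0.01 0.15 False [ 0.53 -0.31  0.93]
-0.02 0 False [ 0.18 -0.57  0.62]
-0.06 0 False [-0.29  0.52  0.62]
-0.06 0 False [ 0.76 -1.22  0.77]
True [-2.29782157e-04  1.39567187e-05  3.51498277e-04] 41.5917
```

Run:
```python
from g import *
p,r=tool(CH,CY,0,M); zt=Ro.from_rotvec(r).as_matrix()[:,2]
move_gripper(0.7); wait(.3); movel(p-.07*zt,rate=.1)
move_to([0.53,-0.235,0.25],Ro.from_matrix(R0).as_rotvec()); wait(.5)
s=snapshot('wrist'); g=cv2.cvtColor(s['color'],cv2.COLOR_RGB2GRAY)
m=(g>95).astype(np.uint8); m=cv2.morphologyEx(m,cv2.MORPH_CLOSE,np.ones((3,3)))
roi=np.zeros_like(m); roi[60:145,150:345]=1; ys,xs=np.nonzero(m&roi)
q=cv2.approxPolyN(cv2.convexHull(np.c_[xs,ys].astype(np.int32)),4,ensure_convex=True).reshape(-1,2); q=q[np.argsort(q[:,0])]
print(q.tolist(),plane(s,q[:2],.019).mean(0).round(4),plane(s,q[2:],.013).mean(0).round(4),read_time())
d=snapshot('side'); import pickle; S=pickle.load(open('s0.pkl','rb'))['side']
o=np.abs(d['color'].astype(int)-S['color']).max(2)[225:275,280:350]; print('changed px near chute',(o>40).sum())
o=np.abs(d['color'].astype(int)-S['color']).max(2)[180:250,185:265]; ys,xs=np.nonzero(o>30); print('keeper',len(xs),xs.min()+185,xs.max()+185,ys.min()+180,ys.max()+180)
```

```text
[[172, 110], [179, 131], [327, 69], [330, 93]] [ 0.4463 -0.1787  0.019 ] [ 0.6194 -0.1359  0.013 ] 44.8917
changed px near chute 51
keeper 74 210 252 213 249
```

```bash
python3 -c "
from plant import *
print(hand_in())"
```

```text
the job is handed in; nothing more can be done
None
```

The job is handed in: camera views show all three bars on the keeper's floor, the empty chute is back flat and released where it started, push readings peaked near 7 N, and the simulator returned no verdict.

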